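# Hang the microscope holder frames on their peg

### The arm

A 7-joint arm with a two-finger parallel gripper is mounted at the origin on the work surface. World frame = base frame: x ahead of the robot, y to its left, z up, the work surface at z = 0. Lengths are in m, angles in rad, forces in N, time in s.
With the tool pointing down it reaches from about 0.425 to 0.95 m from the base axis. Payload 4.7 kg.
Tool frame: the origin (TCP) lies at the very end of the fingers, on their centre line; the grasp point (between the pads) lies 19 mm behind it; z points along the fingers, y is the line along which they close (so a half turn about z gives the same grasp; the last joint's range is limited). The gripper opens to 85 mm and grips with 20 to 120 N. Pads are 22 mm wide; open, the fingers measure 114 mm over their backs; the gripper's body (76 mm by 85 mm) begins 54 mm behind the grasp point. The pads swing forward as they close: fully open they stand 13 mm farther back than shut.
Start: joints at [-1.179, 0.469, -0.049, 1.532, 0.024, 1.141, -0.082], TCP at [0.276, 0.616, 0.231] pointing down, gripper open.
Joint ranges: [-2.59, 2.59], [-0.33, 1.99], [-1.39, 1.29], [0.1, 2.45], [-1.04, 4.18], [0.21, 1.99], [-2.66, 2.66]. Speed limits (rad/s): [2.57, 2.57, 3.14, 3.14, 3.14, 3.14, 3.14].

### API

Orientations are given as a 3x3 rotation matrix whose columns are the frame's x, y, z axes.
In Python, from rig import monitor, viewer, job_done gives the robot as it stands. The module is installed in compiled form; this text tells all that it offers.
- The arm moves only by the tool servo_tool, never from a script. Its argument "rows" is a list of rows, each an object of numbers: "jaw": the closure, from 0 (fully open) to 1 (shut); "tx", "ty", "tz": the shift along the tool's x, y, z in units of 100 mm (1.0 is 100 mm); "roll": the turn about the tool's z in units of 2 pi rad (1.0 is 2 pi rad). In form: [{"jaw": .., "tx": .., "ty": .., "tz": .., "roll": ..}, ...]. A call has 1 to 20 rows; each row shifts and turns the commanded pose from where the row before left it, along the tool's axes as they then stand; what a row does not reach is not made up. A row lasts 1/10 s, in which the tool goes at most 50 mm and 8.59 degrees, less where a joint would pass 70% of its speed; a pose out of reach is approached as far as the arm can. A call with a number of a shift or a turn outside -1 to 1 is refused whole. A call with a gripper value outside its range is refused whole. The fingers move at their own pace and stop on an object; "force" is the grip in N (left out, the last holds). Time passes only in rows, so rows that do not move let the fingers close. It gives the time, the measured TCP pose, the force, the opening and the grip force at its end, in the units of the state.
- monitor.get_state(): the state, without advancing time (a new reading comes with each control period).
- viewer.get_image(name): name is "scene" or "top" or "wrist"; returns (picture, depth): 400x640x3 uint8, red, green, blue; 400x640 float32, m along the optical axis (not along the pixel's ray), 0 where there is no reading.
- viewer.calibration(name): a dict with "mtx" (3x3 intrinsics, pixels), "k1" (the pictures are not rectified: a ray, as slopes to the right and down, at radius r is drawn at 1 + k1 r^2 times it, then the intrinsics apply), "origin" and "orientation" of the camera in the world. Camera axes: x right, y down, z forward; pixel columns grow to the right and rows downward; lengths in m; the calibration is good to about 2 mm. A picture is of the moment at which its call begins: read the wrist's pose just before it. calibration takes no time and is no camera call; for the wrist camera it gives the pose at the moment of the call.
- job_done(): hands the job in; it is judged then, once.
The state is a dict: "clock": time; "joint_positions": joint angles; "joint_velocities": joint speeds; "joint_torque": joint torques, N m; "eef_pos": TCP position; "tool_rot": TCP orientation; "force": force on the tool from outside, world axes, zero at the start; "ft_torque": the same for the moment, N m; "gripper_width": opening from 0.0 (shut) to 1.0 (fully open); "grasp_force": force on a finger pad.
Only numpy, scipy, OpenCV 4.12 (cv2) and the standard library are available. Lean on these libraries where they do the work, as an engineer would, in place of code of your own. Each camera call takes 0.05 s, during which the arm holds its last target. There are 200 camera calls.

### The job

Put the two aluminium holder frames away: take them from the slotted rack and hang them by their eyes on the peg of the dark stand, first the wide one and then the narrow one in front of it, letting go of each. Then push them back along the peg until both are fully home, flat together against the backplate. Leave the other things on the bench where they are.

Things in the scene. Friction and masses are not known exactly. Their poses are not given: they have to be found in the camera images.
- wide_frame: Upright aluminium plate, 8 mm thick (y), 116 mm tall (z up). Lower 60 mm: a frame 100 mm wide (x) with a rectangular window 76 by 36 mm. Above, in the middle, a tab 44 mm wide up to the top, with a round eye 24 mm across centred 80 mm above the underside and 24 mm of solid metal over it, to grip across the thickness. Origin: middle of the underside. About 110 g. Either face may look outwards.
- wide_frame_eye (a point): Centre of the wide frame's eye, mid thickness; axes as the frame's (y is the eye's axis).
- narrow_frame: Upright aluminium plate, 8 mm thick (y), 116 mm tall (z up). Lower 60 mm: a frame 64 mm wide (x) with a round window 44 mm across. Above, in the middle, a tab 44 mm wide up to the top, with a round eye 24 mm across centred 80 mm above the underside and 24 mm of solid metal over it, to grip across the thickness. Origin: middle of the underside. About 90 g. Either face may look outwards.
- narrow_frame_eye (a point): Centre of the narrow frame's eye, mid thickness; axes as the frame's (y is the eye's axis).
- rack: Fixed black slotted rack, 130 (x) by 140 (y) mm, 38 mm high, origin under its centre. Two slots run along its x at y = -38 and +38 mm, each 10.4 mm wide and 26 mm deep (slot floor 12 mm above the bench); one frame stands upright in each, which in which varies. Lift straight up.
- stand: Fixed dark-grey steel stand, base 150 (x) by 140 (y) by 14 mm. Its upright backplate is 130 mm wide (x), 10 mm thick, top 218 mm above the bench, front face at y = 0 of the stand's frame, facing the stand's +y. Origin on the bench below the peg's root.
- peg_root (a point): Where the peg's axis meets the backplate's front face, 170 mm above the bench. The level steel peg, 8 mm in diameter, runs from here along +y of this frame; it ends in a ball 12 mm in diameter, whose far end is 108 mm from the backplate. z is up.
- dish: A clear shallow specimen dish, 90 mm across, 16 mm high; origin under its centre. To be left alone.
- jar: A small amber jar, 44 mm across, 55 mm high; origin under its centre. To be left alone.
- bottle: A white bottle, 60 mm across, 130 mm high; origin under its centre. To be left alone.
- brush: A cleaning brush 140 mm long lying along its x axis. To be left alone.
- screwdriver: A black-handled screwdriver 140 mm long lying along its x axis. To be left alone.

How it is judged:
By the outcome, as a careful person would: the job done as asked, in the order asked, and still so for the second after the job is handed in, with the robot touching nothing.
It also fails if it takes over 64 s, if anything falls off the work surface, if the arm or the gripper's body presses on something with over 40 N, if the wrist force passes 120 N, or if a joint passes its speed limit or range.

## Working session

There is one attempt and no reset: what is moved stays moved. The work goes in short steps, Python scripts to look and compute and a tool call to move; the robot and the scene stay as the last step left them, time stands still between calls to the robot, and variables do not carry over. Pictures are saved under pics/ and viewed, at most 10 in all, crops included, and the job is handed in when it is done.

Besides the shell and the picture viewer there is one more tool, called after "Emit:" as name(argument=value, ...) on one line, values as JSON. servo_tool: Moves the arm, as the interface text tells. Its arguments: {"type":"object","properties":{"rows":{"type":"array","items":{"type":"object","properties":{"jaw":{"type":"number"},"tx":{"type":"number","minimum":-1,"maximum":1},"ty":{"type":"number","minimum":-1,"maximum":1},"tz":{"type":"number","minimum":-1,"maximum":1},"roll":{"type":"number","minimum":-1,"maximum":1}}}},"force":{"type":"number"}},"required":["rows"]}

```bash
mkdir -p pics; cat > h.py <<'E'
import numpy as np, cv2
from rig import monitor, viewer, job_done
def grab(n):
    c=viewer.calibration(n); im,d=viewer.get_image(n); return im,d,c
def pts(d,c):
    K=np.array(c['mtx']); h,w=d.shape
    u,v=np.meshgrid(np.arange(w),np.arange(h))
    x=(u-K[0,2])/K[0,0]; y=(v-K[1,2])/K[1,1]; xd,yd=x.copy(),y.copy()
    for _ in range(8):
        f=1+c['k1']*(x*x+y*y); x=xd/f; y=yd/f
    P=np.stack([x*d,y*d,d],-1)
    W=P@np.array(c['orientation']).T+np.array(c['origin']); W[d<=0]=np.nan
    return W
E
python3 - <<'E'
from h import *
s=monitor.get_state(); print({k:np.round(v,3).tolist() for k,v in s.items()})
for n in ("scene","top"):
    im,d,c=grab(n); np.savez(f"{n}0.npz",im=im,d=d,W=pts(d,c)); cv2.imwrite(f"pics/{n}0.png",im[:,:,::-1]); print(n,c)
E
```

```text
{'clock': 0.0, 'joint_positions': [-1.179, 0.469, -0.049, 1.534, 0.024, 1.141, -0.082], 'joint_velocities': [0.0, 0.001, 0.0, 0.001, 0.003, -0.0, -0.001], 'joint_torque': [-0.001, -51.031, -0.047, -23.772, 0.011, 0.007, 0.0], 'eef_pos': [0.275, 0.616, 0.23], 'tool_rot': [[-0.913, 0.408, -0.001], [0.408, 0.913, -0.002], [-0.0, -0.002, -1.0]], 'force': [-0.01, -0.056, -0.36], 'ft_torque': [-0.0, 0.012, -0.036], 'grasp_force': 0.0, 'gripper_width': 1.003}
scene {'mtx': array([[387.42984583,   0.        , 323.20031233],
       [  0.        , 387.42984583, 203.24334447],
       [  0.        ,   0.        ,   1.        ]]), 'k1': 0.0329847563393517, 'origin': array([0.89041314, 0.43511053, 0.87251406]), 'orientation': array([[-0.81400985,  0.47916877, -0.32830664],
       [ 0.58076484,  0.66167307, -0.47423723],
       [-0.01000801, -0.57670273, -0.81689277]])}
top {'mtx': array([[481.35283498,   0.        , 321.02655615],
       [  0.        , 481.35283498, 196.0632413 ],
       [  0.        ,   0.        ,   1.        ]]), 'k1': -0.04749781495393462, 'origin': array([0.52042931, 0.0019978 , 1.23163637]), 'orientation': array([[-1.80004697e-02, -9.97423470e-01,  6.94435312e-02],
       [-9.99837854e-01,  1.79917041e-02, -7.51733165e-04],
       [-4.99611166e-04, -6.94458027e-02, -9.97585601e-01]])}
```

View pics/scene0.png

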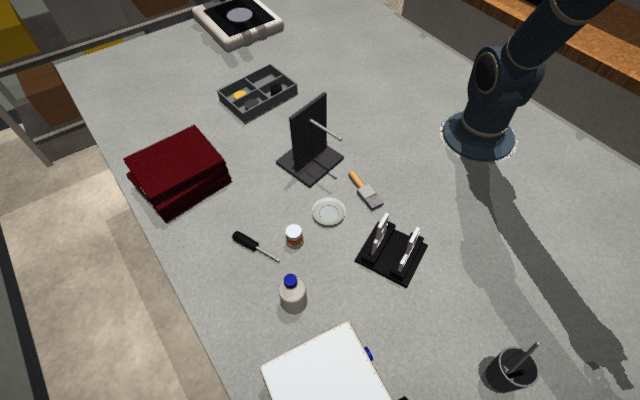

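View pics/top0.png

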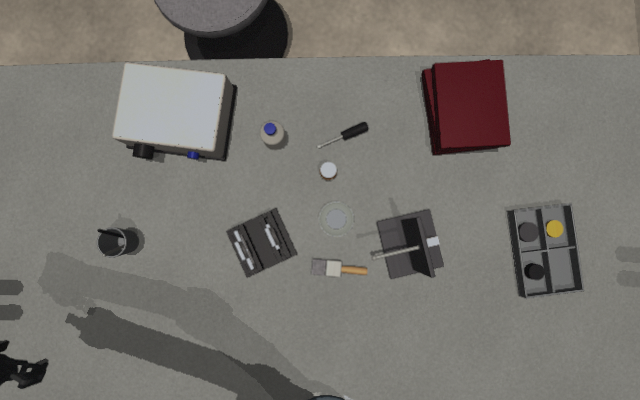

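Scene view: stand at about (315,140), peg pointing right/down to (340,137). Rack at (392,252) with two frames. Top view: rack at (262,242), frames at (243,250) and (272,237). Peg runs from (430,242) to (373,255). The dish at (335,218) and brush at (340,268) lie between them.

```bash
python3 - <<'E'
from h import *
for n in ("scene","top"):
    z=np.load(n+"0.npz"); W=z['W'].reshape(-1,3); W=W[~np.isnan(W[:,0])]
    def rect(m,l):
        p=W[m]; 
        if len(p)<10: print(n,l,len(p)); return
        r=cv2.minAreaRect((p[:,:2]*1000).astype(np.float32)); print(n,l,len(p),np.round(r[0],1),np.round(r[1],1),round(r[2],1),'z',np.round(np.percentile(p[:,2],[2,50,98]),4))
    # regions from top view
    R=(abs(W[:,0]-.42)<.14)&(abs(W[:,1]-.14)<.14)
    S=(abs(W[:,0]-.42)<.13)&(abs(W[:,1]+.2)<.16)
    print(n,'bench',np.nanmedian(W[(W[:,2]<.01)&R][:,2]))
    rect(R&(W[:,2]>.03)&(W[:,2]<.043),'rack')
    F=W[R&(W[:,2]>.055)]; print('F',len(F))
    if len(F)>20:
        _,lab,cen=cv2.kmeans(F[:,:2].astype(np.float32),2,None,(3,50,1e-5),5,cv2.KMEANS_PP_CENTERS)
        for k in (0,1):
            p=F[lab[:,0]==k]; r=cv2.minAreaRect((p[:,:2]*1000).astype(np.float32)); print('frame',k,len(p),np.round(r[0],1),np.round(r[1],1),round(r[2],1),'z',np.round(np.percentile(p[:,2],[2,50,90,99]),4))
    rect(S&(W[:,2]>.205)&(W[:,2]<.23),'platetop')
    rect(S&(W[:,2]>.008)&(W[:,2]<.02),'base')
    P=S&(W[:,2]>.155)&(W[:,2]<.185)
    rect(P,'pegslab')
    p=W[P&(W[:,1]>-.2)]; rect(P&(W[:,1]>-.2),'peg')
    if len(p)>20: print(cv2.fitLine(p.astype(np.float32),cv2.DIST_HUBER,0,.01,.01).ravel(), p[:,1].max(),p[:,1].min())
z=np.load("top0.npz");W=z['W']
for q in [(262,242),(243,250),(272,237),(430,242),(376,254),(335,218),(325,267),(360,270)]: print(q,np.round(W[q[1],q[0]],3))
im=np.hstack([cv2.resize(z['im'][190:290,215:315],(400,400),interpolation=2),cv2.resize(z['im'][190:290,360:460],(400,400),interpolation=2)]);cv2.imwrite('pics/c1.png',im[:,:,::-1])
E
```

```text
scene bench -0.0007278577803231379
scene rack 830 [492.7 155.8] [125.4 109.8] 23.9 z [0.0314 0.0368 0.0402]
F 414
frame 0 209 [508.4 121.5] [63.5  8.5] 23.9 z [0.0572 0.1005 0.1275 0.1292]
frame 1 205 [478.  190.6] [100.8   8.2] 23.8 z [0.0594 0.0951 0.1277 0.129 ]
scene platetop 272 [ 481.8 -213.5] [131.4  14.5] 13.1 z [0.2053 0.2152 0.2189]
scene base 1293 [ 473.6 -163.9] [152.6 247.7] 0.0 z [0.009 0.013 0.019]
scene pegslab 430 [ 473.6 -159.4] [129.9 112.5] 9.2 z [0.1561 0.1717 0.1838]
scene peg 163 [ 483.9 -167.4] [ 51.5 130. ] 42.2 z [0.1568 0.172  0.1826]
[ 0.71126705 -0.70279646  0.01327969  0.5032898  -0.17104274  0.17301984] -0.10501658800980607 -0.19996067833368525
top bench 0.0015415496379805882
top rack 798 [490.9 153.6] [122.7 111. ] 23.1 z [0.0319 0.0391 0.0426]
F 401
frame 0 249 [476.9 189. ] [98.8  9.8] 23.8 z [0.0624 0.0829 0.1304 0.1335]
frame 1 152 [505.2 119. ] [63.9  8.5] 23.7 z [0.063  0.1165 0.1308 0.1341]
top platetop 371 [ 479.8 -216. ] [128.9  11.5] 12.6 z [0.2062 0.2186 0.223 ]
top base 2115 [ 425.1 -189.8] [302.3 251.6] 89.0 z [0.0089 0.0152 0.0195]
top pegslab 330 [ 469.7 -158.6] [125.9 109.3] 11.5 z [0.1571 0.1743 0.183 ]
top peg 188 [ 481.6 -168.1] [ 50.9 127.3] 41.2 z [0.1647 0.1746 0.182 ]
[-0.22285932  0.974825    0.00705732  0.46715707 -0.1469887   0.17439215] -0.10555450962044798 -0.19997165333715292
(262, 242) [0.492 0.152 0.011]
(243, 250) [0.476 0.184 0.112]
(272, 237) [0.505 0.115 0.128]
(430, 242) [ 0.487 -0.249  0.118]
(376, 254) [ 0.456 -0.136  0.005]
(335, 218) [ 0.549 -0.033  0.007]
(325, 267) [ 0.427 -0.006  0.019]
(360, 270) [ 0.418 -0.093  0.023]
```

View pics/c1.png

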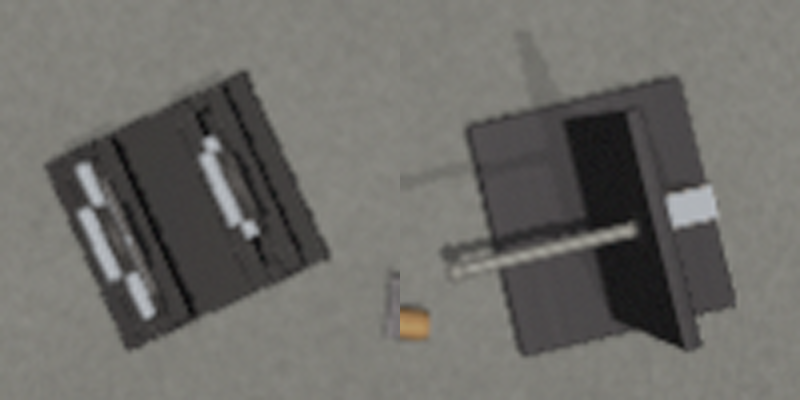

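Plan:
- Wide frame at about (0.4775, 0.190) and narrow frame at (0.507, 0.120), both at yaw 23.8°.
- Stand yaw 12.8°, peg root about (0.480, -0.210), tip about (0.456, -0.104).

First I move over the wide frame.

Emit:
servo_tool(rows=[{"jaw":0,"roll":-0.0222},{"jaw":0,"roll":-0.0222},{"jaw":0,"roll":-0.0222},{"jaw":0,"roll":-0.0222},{"jaw":0,"roll":-0.0222},{"jaw":0,"roll":-0.0222},{"jaw":0,"ty":-0.2},{"jaw":0,"ty":-0.4},{"jaw":0,"ty":-0.4},{"jaw":0,"ty":-0.4},{"jaw":0,"ty":-0.4},{"jaw":0,"ty":-0.4},{"jaw":0,"ty":-0.4},{"jaw":0,"ty":-0.4},{"jaw":0,"ty":-0.4},{"jaw":0,"ty":-0.4},{"jaw":0,"ty":-0.4},{"jaw":0,"ty":-0.4,"tx":-0.13},{"jaw":0,"ty":-0.12},{"jaw":0}], force=50)

```text
validation failed for argument at $.ro...
```

Emit:
servo_tool(rows=[{"jaw":0.0,"tx":0.0,"ty":0.0,"tz":0.0,"roll":-0.022},{"jaw":0.0,"tx":0.0,"ty":0.0,"tz":0.0,"roll":-0.022}], force=50)

```text
clock: 0.3
eef_pos: [0.2755, 0.6159, 0.2307]
tool_rot: [[-0.99, 0.138, -0.0], [0.138, 0.99, -0.001], [0.0, -0.001, -1.0]]
force: [-0.5, 0.1, -0.2]
gripper_width: 1.0
grasp_force: 0.0
```

All keys are needed in each row; the turn direction is right.

Emit:
servo_tool(rows=[{"jaw":0,"tx":0,"ty":0,"tz":0,"roll":-0.022},{"jaw":0,"tx":0,"ty":0,"tz":0,"roll":-0.022},{"jaw":0,"tx":0,"ty":0,"tz":0,"roll":-0.022},{"jaw":0,"tx":0,"ty":0,"tz":0,"roll":-0.022},{"jaw":0,"tx":0,"ty":-0.2,"tz":0,"roll":0},{"jaw":0,"tx":0,"ty":-0.4,"tz":0,"roll":0},{"jaw":0,"tx":0,"ty":-0.4,"tz":0,"roll":0},{"jaw":0,"tx":0,"ty":-0.4,"tz":0,"roll":0},{"jaw":0,"tx":0,"ty":-0.4,"tz":0,"roll":0},{"jaw":0,"tx":0,"ty":-0.4,"tz":0,"roll":0},{"jaw":0,"tx":0,"ty":-0.4,"tz":0,"roll":0},{"jaw":0,"tx":0,"ty":-0.4,"tz":0,"roll":0},{"jaw":0,"tx":0,"ty":-0.4,"tz":0,"roll":0},{"jaw":0,"tx":0,"ty":-0.4,"tz":0,"roll":0},{"jaw":0,"tx":0,"ty":-0.4,"tz":0,"roll":0},{"jaw":0,"tx":-0.13,"ty":-0.4,"tz":0,"roll":0},{"jaw":0,"tx":0,"ty":-0.12,"tz":0,"roll":0},{"jaw":0,"tx":0,"ty":0,"tz":0,"roll":0}], force=50)

```text
clock: 2.1
eef_pos: [0.4758, 0.1859, 0.2309]
tool_rot: [[-0.92, -0.393, -0.001], [-0.393, 0.92, -0.001], [0.001, -0.0, -1.0]]
force: [0.2, -1.0, -0.5]
gripper_width: 0.998
grasp_force: 0.0
```

```bash
cat >> h.py <<'E'
def go(x,y,z,yaw=None):
    "needed tool-frame shift (units 100 mm) now, and roll first; yaw = deg of tool y"
    s=monitor.get_state(); R=np.array(s['tool_rot']); p=np.array(s['eef_pos'])
    ya=np.degrees(np.arctan2(R[1,1],R[0,1])); out=[]
    if yaw is not None:
        d=yaw-ya; a=np.radians(d); out.append(('roll',round(-d/360,4))); R=np.array([[np.cos(a),-np.sin(a),0],[np.sin(a),np.cos(a),0],[0,0,1]])@R
    print('pos',np.round(p,4),'yaw',round(ya,2),out,'shift',np.round(R.T@(np.array([x,y,z])-p)*10,3),'t',s['clock'],'w',round(s['gripper_width'],3),'F',np.round(s['force'],1))
E
python3 - <<'E'
from h import *
im,d,c=grab("wrist"); W=pts(d,c); np.savez("w1.npz",im=im,d=d,W=W); cv2.imwrite("pics/w1.png",im[:,:,::-1])
V=W.reshape(-1,3); V=V[~np.isnan(V[:,0])]
for nm,cx,cy in (("wide",.4775,.19),("narrow",.507,.12)):
    u=np.array([.915,.4035]); q=V[:,:2]-[cx,cy]
    m=(V[:,2]>.115)&(V[:,2]<.14)&(abs(q@u)<.06)&(abs(q@[-u[1],u[0]])<.03)
    p=V[m]; 
    if len(p)>10: print(nm,len(p),cv2.minAreaRect((p[:,:2]*1000).astype(np.float32)),np.percentile(p[:,2],[5,50,95]))
go(.4775,.1898,.107,113.8)
E
```

```text
wide 542 ((476.1319885253906, 188.14434814453125), (44.14533615112305, 7.522162437438965), 23.17388343811035) [0.12699397 0.12936675 0.13037411]
narrow 771 ((506.8117370605469, 118.99761962890625), (44.38675308227539, 8.750772476196289), 23.532180786132812) [0.1171894  0.12893818 0.13037814]
pos [0.4748 0.188  0.231 ] yaw 113.34 [('roll', np.float64(-0.0013))] shift [-0.032  0.005  1.24 ] t 2.15 w 1.004 F [-0.1  1.8 -0.3]
```

View pics/w1.png

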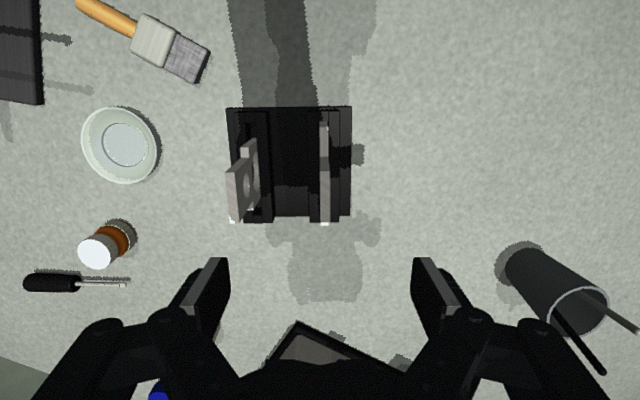

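The wrist view shows the wide frame centred between the fingers (x≈325) and the narrow one at (243,180). The measurements agree, so I'll descend and grip.

Emit:
servo_tool(rows=[{"jaw":0,"tx":-0.02,"ty":0,"tz":0.3,"roll":-0.001},{"jaw":0,"tx":0,"ty":0,"tz":0.4,"roll":0},{"jaw":0,"tx":0,"ty":0,"tz":0.3,"roll":0},{"jaw":0,"tx":0,"ty":0,"tz":0.2,"roll":0},{"jaw":0,"tx":0,"ty":0,"tz":0.04,"roll":0},{"jaw":0.5,"tx":0,"ty":0,"tz":0,"roll":0},{"jaw":1,"tx":0,"ty":0,"tz":0,"roll":0},{"jaw":1,"tx":0,"ty":0,"tz":0,"roll":0},{"jaw":1,"tx":0,"ty":0,"tz":0,"roll":0},{"jaw":1,"tx":0,"ty":0,"tz":0,"roll":0},{"jaw":1,"tx":0,"ty":0,"tz":0,"roll":0},{"jaw":1,"tx":0,"ty":0,"tz":0,"roll":0},{"jaw":1,"tx":0,"ty":0,"tz":0,"roll":0},{"jaw":1,"tx":0,"ty":0,"tz":0,"roll":0}], force=50)

```text
clock: 3.55
eef_pos: [0.4775, 0.1893, 0.108]
tool_rot: [[-0.915, -0.403, 0.001], [-0.403, 0.915, 0.001], [-0.001, 0.0, -1.0]]
force: [-0.6, 0.1, 7.0]
gripper_width: 0.08
grasp_force: 51.4
```

Emit:
servo_tool(rows=[{"jaw":1,"tx":0,"ty":0,"tz":-0.1,"roll":0},{"jaw":1,"tx":0,"ty":0,"tz":-0.15,"roll":0},{"jaw":1,"tx":0,"ty":0,"tz":-0.2,"roll":0},{"jaw":1,"tx":0,"ty":0,"tz":-0.3,"roll":0},{"jaw":1,"tx":0,"ty":0,"tz":-0.3,"roll":0},{"jaw":1,"tx":0,"ty":0,"tz":-0.25,"roll":0},{"jaw":1,"tx":0,"ty":0,"tz":-0.1,"roll":0},{"jaw":1,"tx":0,"ty":0,"tz":0,"roll":0}], force=50)

```text
clock: 4.35
eef_pos: [0.4775, 0.1891, 0.2484]
tool_rot: [[-0.915, -0.403, 0.002], [-0.403, 0.915, 0.001], [-0.003, 0.0, -1.0]]
force: [0.3, -0.1, -0.4]
gripper_width: 0.084
grasp_force: 50.5
```

```bash
python3 - <<'E'
from h import *
r=np.array([.4797,-.2099]); a=np.array([-.2215,.975])
p=r+a*.135; go(p[0],p[1],.247,102.8)
E
```

```text
pos [0.4775 0.1891 0.2484] yaw 113.76 [('roll', np.float64(0.0305))] shift [ 0.862 -2.546  0.012] t 4.35 w 0.084 F [ 0.3 -0.1 -0.4]
```

Emit:
servo_tool(rows=[{"jaw":1,"tx":0,"ty":0,"tz":0,"roll":0.0155},{"jaw":1,"tx":0,"ty":0,"tz":0,"roll":0.015},{"jaw":1,"tx":0.05,"ty":-0.15,"tz":0,"roll":0},{"jaw":1,"tx":0.1,"ty":-0.3,"tz":0,"roll":0},{"jaw":1,"tx":0.12,"ty":-0.35,"tz":0,"roll":0},{"jaw":1,"tx":0.12,"ty":-0.35,"tz":0,"roll":0},{"jaw":1,"tx":0.12,"ty":-0.35,"tz":0,"roll":0},{"jaw":1,"tx":0.12,"ty":-0.35,"tz":0,"roll":0},{"jaw":1,"tx":0.12,"ty":-0.35,"tz":0,"roll":0},{"jaw":1,"tx":0.08,"ty":-0.25,"tz":0,"roll":0},{"jaw":1,"tx":0.03,"ty":-0.1,"tz":0,"roll":0},{"jaw":1,"tx":0,"ty":0,"tz":0.2,"roll":0},{"jaw":1,"tx":0,"ty":0,"tz":0.3,"roll":0},{"jaw":1,"tx":0,"ty":0,"tz":0.12,"roll":0},{"jaw":1,"tx":0,"ty":0,"tz":0,"roll":0},{"jaw":1,"tx":0,"ty":0,"tz":0,"roll":0}], force=50)

```text
clock: 5.95
eef_pos: [0.4499, -0.0785, 0.1856]
tool_rot: [[-0.975, -0.222, 0.0], [-0.222, 0.975, 0.0], [-0.0, 0.0, -1.0]]
force: [0.7, 0.2, -1.0]
gripper_width: 0.084
grasp_force: 50.4
```

```bash
python3 - <<'E'
from h import *
ax=np.array([-.2215,.975]); ux=np.array([.975,.2215]); r=np.array([.4797,-.2099])
go(.45,-.08,.186,102.8)
ims=[]
for n in ("scene","top","wrist"):
    im,d,c=grab(n); W=pts(d,c); np.savez(f"{n}2.npz",im=im,d=d,W=W)
    V=W.reshape(-1,3); V=V[~np.isnan(V[:,0])]; q=V[:,:2]-r
    X=q@ux; Y=q@ax; Z=V[:,2]
    # peg: points between 15 and 100 mm
    m=(abs(X)<.015)&(Y>.01)&(Y<.11)&(Z>.155)&(Z<.19)
    p=np.c_[X,Y,Z][m]*1000
    if len(p)>5:
        for lo in range(10,110,20):
            k=(p[:,1]>lo)&(p[:,1]<lo+20)
            if k.sum()>3: print(n,'peg Y',lo,k.sum(),'X med/min/max',np.round([np.median(p[k,0]),p[k,0].min(),p[k,0].max()],1),'Zmax',np.round(np.percentile(p[k,2],[50,95]),1))
        print(n,'Ymax',p[:,1].max())
    m=(abs(X)<.09)&(Y>.115)&(Y<.155)&(Z>.07)&(Z<.21)
    p=np.c_[X,Y,Z][m]*1000; print(n,'frame',len(p))
    if len(p)>20:
        print('  Y',np.round(np.percentile(p[:,1],[2,25,50,75,98]),1),'X body',np.round(np.percentile(p[(p[:,2]<140)][:,0],[1,99]),1) if (p[:,2]<140).sum()>5 else '', 'Zmin',np.percentile(p[:,2],1))
s=np.load('scene2.npz')['im'][60:220,260:400]; t=np.load('wrist2.npz')['im']
cv2.imwrite('pics/c2.png',np.hstack([cv2.resize(s,(525,600),interpolation=2)])[:,:,::-1])
E
```

```text
pos [ 0.4499 -0.0785  0.1856] yaw 102.84 [('roll', np.float64(0.0001))] shift [ 0.002 -0.014 -0.004] t 5.95 w 0.084 F [ 0.7  0.2 -1. ]
scene peg Y 10 19 X med/min/max [ 3.1 -2.2  6.4] Zmax [171.7 174.1]
scene peg Y 30 21 X med/min/max [ 2.9 -0.9  5.7] Zmax [172.1 174.3]
scene peg Y 50 20 X med/min/max [ 3.3 -0.3  6.4] Zmax [172.  174.6]
scene peg Y 70 23 X med/min/max [ 3.1 -1.7  5.3] Zmax [171.  174.8]
scene peg Y 90 25 X med/min/max [ 4.1 -2.7  8.5] Zmax [172.5 175.4]
scene Ymax 107.93648643142701
scene frame 580
  Y [129.8 135.4 138.4 139.2 151.2] X body [-48.5  51.4] Zmin 89.4981616521332
top peg Y 10 35 X med/min/max [ 0.8 -3.5  4.4] Zmax [174.7 177.3]
top peg Y 30 10 X med/min/max [ 3.4 -2.6  4.7] Zmax [174.2 176.1]
top Ymax 42.69688941173527
top frame 34
  Y [129.6 131.9 134.  136.8 137.5] X body [34.9 48.1] Zmin 97.38449551325783
wrist peg Y 10 462 X med/min/max [-1.6 -4.5  2.9] Zmax [174.9 176.1]
wrist peg Y 30 499 X med/min/max [-1.5 -4.3  4. ] Zmax [174.8 176.3]
wrist peg Y 50 534 X med/min/max [-1.3 -4.2  4.1] Zmax [174.8 176.2]
wrist peg Y 70 514 X med/min/max [-1.3 -4.2  3.8] Zmax [174.8 176.1]
wrist peg Y 90 478 X med/min/max [-1.3 -5.6  5.5] Zmax [175.2 177.4]
wrist Ymax 105.07377292090129
wrist frame 3942
  Y [117.7 129.8 132.5 134.9 147.2] X body [-50.2 -49.8] Zmin 109.22880762280856
```

View pics/c2.png

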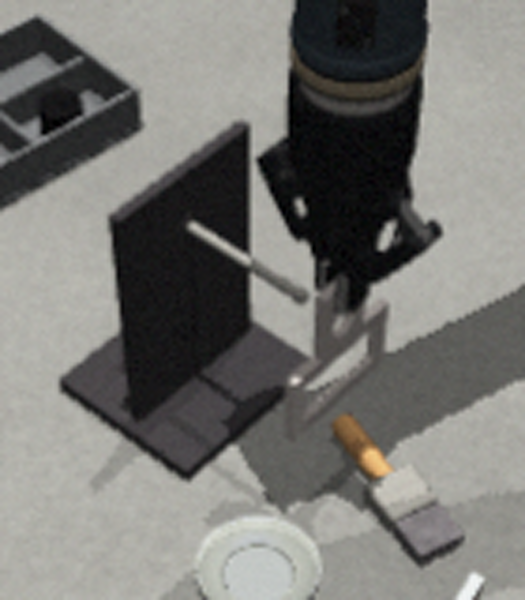

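The frame is lined up with the peg (offset under 2 mm; the eye leaves 6 mm around the ball). The crop shows the peg tip at (303,293) facing the eye. I'll thread it on.

Emit:
servo_tool(rows=[{"jaw":1,"tx":0,"ty":-0.1,"tz":0,"roll":0},{"jaw":1,"tx":0,"ty":-0.15,"tz":0,"roll":0},{"jaw":1,"tx":0,"ty":-0.15,"tz":0,"roll":0},{"jaw":1,"tx":0,"ty":-0.15,"tz":0,"roll":0},{"jaw":1,"tx":0,"ty":0,"tz":0,"roll":0}], force=50)

```text
clock: 6.6
eef_pos: [0.4623, -0.1351, 0.1859]
tool_rot: [[-0.976, -0.218, 0.002], [-0.218, 0.976, -0.001], [-0.001, -0.002, -1.0]]
force: [-0.9, -0.1, -0.6]
gripper_width: 0.077
grasp_force: 50.5
```

Emit:
servo_tool(rows=[{"jaw":1,"tx":0,"ty":-0.15,"tz":0,"roll":0},{"jaw":1,"tx":0,"ty":-0.15,"tz":0,"roll":0},{"jaw":1,"tx":0,"ty":-0.1,"tz":0,"roll":0},{"jaw":1,"tx":0,"ty":0,"tz":0,"roll":0},{"jaw":1,"tx":0,"ty":0,"tz":0.05,"roll":0},{"jaw":1,"tx":0,"ty":0,"tz":0.02,"roll":0},{"jaw":1,"tx":0,"ty":0,"tz":0,"roll":0}], force=50)

```text
clock: 7.3
eef_pos: [0.4703, -0.1705, 0.178]
tool_rot: [[-0.975, -0.222, -0.001], [-0.222, 0.975, 0.001], [0.001, 0.001, -1.0]]
force: [0.0, -0.2, -1.1]
gripper_width: 0.082
grasp_force: 50.6
```

```bash
python3 - <<'E'
from h import *
go(.4797-.2215*.04,-.2099+.975*.04,.177,102.8); print(np.round(monitor.get_state()['joint_positions'],2))
im,d,c=grab("scene"); cv2.imwrite('pics/c3.png',cv2.resize(im[60:220,260:400],(525,600),interpolation=2)[:,:,::-1])
E
```

```text
pos [ 0.4703 -0.1705  0.178 ] yaw 102.85 [('roll', np.float64(0.0001))] shift [-0.004 -0.005  0.01 ] t 7.3 w 0.082 F [ 0.  -0.2 -1.1]
[ 0.05  0.24  0.25  2.01 -0.08  0.9   2.14]
```

View pics/c3.png

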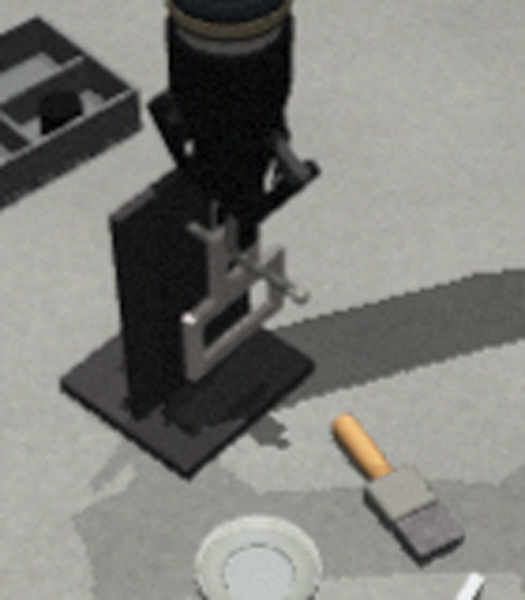

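Wide frame is threaded: ball visible at (303,293), plate about 40 mm from the backplate. I'll lower it to rest, release and lift off.

Emit:
servo_tool(rows=[{"jaw":1,"tx":0,"ty":0,"tz":0.01,"roll":0},{"jaw":1,"tx":0,"ty":0,"tz":0,"roll":0},{"jaw":0.75,"tx":0,"ty":0,"tz":0,"roll":0},{"jaw":0.75,"tx":0,"ty":0,"tz":0,"roll":0},{"jaw":0.75,"tx":0,"ty":0,"tz":0,"roll":0},{"jaw":0.75,"tx":0,"ty":0,"tz":0,"roll":0},{"jaw":0.75,"tx":0,"ty":0,"tz":-0.05,"roll":0},{"jaw":0.75,"tx":0,"ty":0,"tz":-0.1,"roll":0},{"jaw":0.75,"tx":0,"ty":0,"tz":-0.2,"roll":0},{"jaw":0.75,"tx":0,"ty":0,"tz":-0.35,"roll":0},{"jaw":0.3,"tx":0,"ty":0,"tz":-0.3,"roll":0},{"jaw":0,"tx":0,"ty":0,"tz":0,"roll":0}], force=50)

```text
clock: 8.55
eef_pos: [0.4732, -0.1724, 0.2825]
tool_rot: [[-0.975, -0.221, 0.01], [-0.221, 0.975, -0.002], [-0.009, -0.004, -1.0]]
force: [-0.1, 0.0, 0.6]
gripper_width: 0.58
grasp_force: 0.0
```

```bash
python3 - <<'E'
from h import *
go(.5068,.1195,.277,113.6)
ax=np.array([-.2215,.975]); ux=np.array([.975,.2215]); r=np.array([.4797,-.2099])
im,d,c=grab("scene"); V=pts(d,c).reshape(-1,3); V=V[~np.isnan(V[:,0])]; q=V[:,:2]-r
X=q@ux;Y=q@ax;Z=V[:,2]; m=(abs(X)<.06)&(Y>.015)&(Y<.08)&(Z>.06)&(Z<.163); p=np.c_[X,Y,Z][m]*1000
print(len(p),np.round(np.percentile(p,[2,50,98],axis=0),1).tolist(), np.polyfit(p[:,2],p[:,1],1))
cv2.imwrite('pics/c4.png',cv2.resize(im[60:220,260:400],(525,600),interpolation=2)[:,:,::-1])
E
```

```text
pos [ 0.4732 -0.1724  0.2825] yaw 102.78 [('roll', np.float64(-0.0301))] shift [-1.476  2.541  0.058] t 8.55 w 0.58 F [-0.1  0.   0.6]
391 [[-46.9, 36.1, 82.7], [11.6, 43.5, 126.9], [51.6, 45.9, 159.1]] [-3.87184359e-03  4.31545185e+01]
```

Wide frame hangs plumb with its underside at 82 mm, as expected. Next, the narrow frame.

Emit:
servo_tool(rows=[{"jaw":0,"tx":0,"ty":0,"tz":0,"roll":-0.015},{"jaw":0,"tx":0,"ty":0,"tz":0,"roll":-0.015},{"jaw":0,"tx":-0.1,"ty":0.17,"tz":0,"roll":0},{"jaw":0,"tx":-0.2,"ty":0.33,"tz":0,"roll":0},{"jaw":0,"tx":-0.2,"ty":0.35,"tz":0,"roll":0},{"jaw":0,"tx":-0.2,"ty":0.35,"tz":0,"roll":0},{"jaw":0,"tx":-0.2,"ty":0.35,"tz":0,"roll":0},{"jaw":0,"tx":-0.2,"ty":0.35,"tz":0,"roll":0},{"jaw":0,"tx":-0.2,"ty":0.33,"tz":0,"roll":0},{"jaw":0,"tx":-0.15,"ty":0.25,"tz":0.05,"roll":0},{"jaw":0,"tx":-0.02,"ty":0.06,"tz":0.2,"roll":0},{"jaw":0,"tx":0,"ty":0,"tz":0.25,"roll":0},{"jaw":0,"tx":0,"ty":0,"tz":0,"roll":0},{"jaw":0,"tx":0,"ty":0,"tz":0,"roll":0}], force=50)

```text
clock: 10.0
eef_pos: [0.5033, 0.1198, 0.227]
tool_rot: [[-0.917, -0.4, -0.002], [-0.4, 0.917, -0.001], [0.002, 0.0, -1.0]]
force: [-0.4, -0.8, 0.6]
gripper_width: 1.002
grasp_force: 0.0
```

```bash
python3 - <<'E'
from h import *
im,d,c=grab("wrist"); V=pts(d,c).reshape(-1,3); V=V[~np.isnan(V[:,0])]
u=np.array([.9165,.400]); q=V[:,:2]-[.507,.1195]
m=(V[:,2]>.118)&(V[:,2]<.14)&(abs(q@u)<.06)&(abs(q@[-u[1],u[0]])<.03); p=V[m]
print(len(p),cv2.minAreaRect((p[:,:2]*1000).astype(np.float32)),np.percentile(p[:,2],[5,50,95]))
go(.5068,.1195,.107,113.6)
E
```

```text
547 ((507.18182373046875, 118.2580795288086), (44.208229064941406, 7.440191745758057), 23.480594635009766) [0.1272159  0.12937707 0.13033283]
pos [0.504  0.1199 0.2279] yaw 113.55 [('roll', np.float64(-0.0001))] shift [-0.023 -0.015  1.209] t 10.05 w 0.998 F [-0.1 -0.9  1. ]
```

Emit:
servo_tool(rows=[{"jaw":0,"tx":-0.024,"ty":-0.02,"tz":0.3,"roll":0},{"jaw":0,"tx":0,"ty":0,"tz":0.4,"roll":0},{"jaw":0,"tx":0,"ty":0,"tz":0.3,"roll":0},{"jaw":0,"tx":0,"ty":0,"tz":0.17,"roll":0},{"jaw":0,"tx":0,"ty":0,"tz":0.03,"roll":0},{"jaw":0.5,"tx":0,"ty":0,"tz":0,"roll":0},{"jaw":1,"tx":0,"ty":0,"tz":0,"roll":0},{"jaw":1,"tx":0,"ty":0,"tz":0,"roll":0},{"jaw":1,"tx":0,"ty":0,"tz":0,"roll":0},{"jaw":1,"tx":0,"ty":0,"tz":0,"roll":0},{"jaw":1,"tx":0,"ty":0,"tz":0,"roll":0},{"jaw":1,"tx":0,"ty":0,"tz":0,"roll":0},{"jaw":1,"tx":0,"ty":0,"tz":0,"roll":0},{"jaw":1,"tx":0,"ty":0,"tz":0,"roll":0}], force=50)

```text
clock: 11.45
eef_pos: [0.5071, 0.1196, 0.1079]
tool_rot: [[-0.916, -0.4, 0.001], [-0.4, 0.916, 0.001], [-0.001, 0.0, -1.0]]
force: [-0.7, -0.0, 6.3]
gripper_width: 0.079
grasp_force: 51.5
```

Emit:
servo_tool(rows=[{"jaw":1,"tx":0,"ty":0,"tz":-0.1,"roll":0},{"jaw":1,"tx":0,"ty":0,"tz":-0.15,"roll":0},{"jaw":1,"tx":0,"ty":0,"tz":-0.2,"roll":0},{"jaw":1,"tx":0,"ty":0,"tz":-0.25,"roll":0},{"jaw":1,"tx":0,"ty":0,"tz":-0.1,"roll":0},{"jaw":1,"tx":0,"ty":0,"tz":0,"roll":0},{"jaw":1,"tx":0,"ty":0,"tz":0,"roll":0}], force=50)

```text
clock: 12.15
eef_pos: [0.506, 0.1191, 0.1865]
tool_rot: [[-0.916, -0.4, -0.001], [-0.4, 0.916, -0.0], [0.001, 0.0, -1.0]]
force: [-0.2, 0.3, -1.2]
gripper_width: 0.079
grasp_force: 50.6
```

```bash
python3 - <<'E'
from h import *
r=np.array([.4797,-.2099]); a=np.array([-.2215,.975])
p=r+a*.135; go(p[0],p[1],.186,102.8)
E
```

```text
pos [0.506  0.1191 0.1865] yaw 113.59 [('roll', np.float64(0.03))] shift [ 0.986 -1.8    0.006] t 12.15 w 0.079 F [-0.2  0.3 -1.2]
```

Emit:
servo_tool(rows=[{"jaw":1,"tx":0,"ty":0,"tz":0,"roll":0.015},{"jaw":1,"tx":0,"ty":0,"tz":0,"roll":0.015},{"jaw":1,"tx":0.1,"ty":-0.18,"tz":0,"roll":0},{"jaw":1,"tx":0.18,"ty":-0.32,"tz":0,"roll":0},{"jaw":1,"tx":0.19,"ty":-0.35,"tz":0,"roll":0},{"jaw":1,"tx":0.19,"ty":-0.35,"tz":0,"roll":0},{"jaw":1,"tx":0.18,"ty":-0.32,"tz":0,"roll":0},{"jaw":1,"tx":0.1,"ty":-0.18,"tz":0,"roll":0},{"jaw":1,"tx":0.05,"ty":-0.1,"tz":0,"roll":0},{"jaw":1,"tx":0,"ty":0,"tz":0,"roll":0},{"jaw":1,"tx":0,"ty":0,"tz":0,"roll":0}], force=50)

```text
clock: 13.25
eef_pos: [0.4502, -0.077, 0.1868]
tool_rot: [[-0.975, -0.223, -0.001], [-0.223, 0.975, 0.001], [0.001, 0.001, -1.0]]
force: [0.6, 0.6, -0.7]
gripper_width: 0.08
grasp_force: 50.6
```

```bash
python3 - <<'E'
from h import *
ax=np.array([-.2215,.975]); ux=np.array([.975,.2215]); r=np.array([.4797,-.2099])
p=r+ax*.135; go(p[0],p[1],.186,102.8)
for n in ("scene","wrist"):
    im,d,c=grab(n); V=pts(d,c).reshape(-1,3); V=V[~np.isnan(V[:,0])]; q=V[:,:2]-r
    A=np.c_[q@ux,q@ax,V[:,2]]*1000
    p=A[(abs(A[:,0])<60)&(A[:,1]>113)&(A[:,1]<155)&(A[:,2]>70)&(A[:,2]<210)]
    b=p[p[:,2]<140]; print(n,len(p),'bodyX',np.round(np.percentile(b[:,0],[1,99]),1) if len(b)>5 else '','Y,Z',np.round(np.percentile(p,[1,50,99],axis=0)[:,1:],1).tolist())
    w=A[(abs(A[:,0])<60)&(A[:,1]>15)&(A[:,1]<80)&(A[:,2]>60)&(A[:,2]<160)]; print('wide Y',len(w),np.round(np.percentile(w,[2,50,98],axis=0),1).tolist() if len(w)>5 else '')
E
```

```text
pos [ 0.4502 -0.077   0.1868] yaw 102.87 [('roll', np.float64(0.0002))] shift [ 0.007 -0.012  0.008] t 13.25 w 0.08 F [ 0.6  0.6 -0.7]
scene 450 bodyX [-29.6  35.1] Y,Z [[122.0, 91.0], [140.0, 150.2], [153.4, 209.4]]
wide Y 386 [[-46.9, 36.8, 82.1], [11.6, 43.5, 124.7], [51.8, 45.7, 156.6]]
wrist 3566 bodyX [-31.2 -30.5] Y,Z [[118.6, 102.9], [134.6, 205.0], [150.2, 209.7]]
wide Y 5155 [[-49.2, 34.4, 85.3], [-10.7, 41.7, 135.7], [48.4, 42.7, 157.0]]
```

Aligned to within 1 mm. I'll thread the narrow frame to about 80 mm from the backplate and lower it.

Emit:
servo_tool(rows=[{"jaw":1,"tx":0.008,"ty":-0.1,"tz":0.01,"roll":0},{"jaw":1,"tx":0,"ty":-0.15,"tz":0,"roll":0},{"jaw":1,"tx":0,"ty":-0.15,"tz":0,"roll":0},{"jaw":1,"tx":0,"ty":-0.12,"tz":0,"roll":0},{"jaw":1,"tx":0,"ty":-0.04,"tz":0,"roll":0},{"jaw":1,"tx":0,"ty":0,"tz":0.05,"roll":0},{"jaw":1,"tx":0,"ty":0,"tz":0.03,"roll":0},{"jaw":1,"tx":0,"ty":0,"tz":0,"roll":0}], force=50)

```text
clock: 14.15
eef_pos: [0.4614, -0.1323, 0.1779]
tool_rot: [[-0.975, -0.222, -0.001], [-0.222, 0.975, 0.0], [0.001, 0.001, -1.0]]
force: [-0.2, 0.4, 0.0]
gripper_width: 0.079
grasp_force: 50.7
```

```bash
python3 - <<'E'
from h import *
go(.4797-.2215*.08,-.2099+.975*.08,.177,102.8)
im,d,c=grab("scene"); cv2.imwrite('pics/c5.png',cv2.resize(im[60:220,260:400],(525,600),interpolation=2)[:,:,::-1])
E
```

```text
pos [ 0.4614 -0.1323  0.1779] yaw 102.85 [('roll', np.float64(0.0001))] shift [-0.007  0.002  0.009] t 14.15 w 0.079 F [-0.2  0.4  0. ]
```

View pics/c5.png

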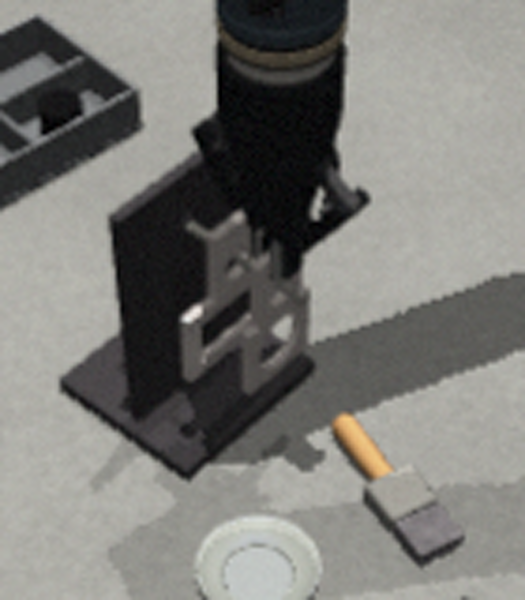

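The narrow frame sits on the peg in front of the wide one (around (280,320)). Release, lift, back off to the front and turn 90° so the fingers can straddle the peg for pushing.

Emit:
servo_tool(rows=[{"jaw":1,"tx":0,"ty":0,"tz":0.01,"roll":0},{"jaw":1,"tx":0,"ty":0,"tz":0,"roll":0},{"jaw":0.8,"tx":0,"ty":0,"tz":0,"roll":0},{"jaw":0.8,"tx":0,"ty":0,"tz":0,"roll":0},{"jaw":0.8,"tx":0,"ty":0,"tz":0,"roll":0},{"jaw":0.8,"tx":0,"ty":0,"tz":0,"roll":0},{"jaw":0.8,"tx":0,"ty":0,"tz":-0.05,"roll":0},{"jaw":0.8,"tx":0,"ty":0,"tz":-0.1,"roll":0},{"jaw":0.8,"tx":0,"ty":0,"tz":-0.2,"roll":0},{"jaw":0.8,"tx":0,"ty":0,"tz":-0.2,"roll":0},{"jaw":0.8,"tx":0,"ty":0.2,"tz":0,"roll":0},{"jaw":0.8,"tx":0,"ty":0.3,"tz":0,"roll":0},{"jaw":0.8,"tx":0,"ty":0,"tz":0,"roll":0}], force=50)

```text
clock: 15.5
eef_pos: [0.4503, -0.0807, 0.2332]
tool_rot: [[-0.974, -0.227, 0.001], [-0.227, 0.974, 0.002], [-0.001, 0.002, -1.0]]
force: [0.2, -0.2, 0.5]
gripper_width: 0.199
grasp_force: 0.0
```

Emit:
servo_tool(rows=[{"jaw":0.8,"tx":0,"ty":0,"tz":0,"roll":0.02},{"jaw":0.8,"tx":0,"ty":0,"tz":0,"roll":0.023},{"jaw":0.8,"tx":0,"ty":0,"tz":0,"roll":0.023},{"jaw":0.8,"tx":0,"ty":0,"tz":0,"roll":0.023},{"jaw":0.8,"tx":0,"ty":0,"tz":0,"roll":0.023},{"jaw":0.8,"tx":0,"ty":0,"tz":0,"roll":0.023},{"jaw":0.8,"tx":0,"ty":0,"tz":0,"roll":0.023},{"jaw":0.8,"tx":0,"ty":0,"tz":0,"roll":0.023},{"jaw":0.8,"tx":0,"ty":0,"tz":0,"roll":0.023},{"jaw":0.8,"tx":0,"ty":0,"tz":0,"roll":0.023},{"jaw":0.8,"tx":0,"ty":0,"tz":0,"roll":0.023},{"jaw":0.8,"tx":0,"ty":0,"tz":0,"roll":0},{"jaw":0.8,"tx":0,"ty":0,"tz":0,"roll":0}], force=50)

```text
clock: 16.8
eef_pos: [0.4507, -0.0845, 0.2327]
tool_rot: [[-0.224, 0.975, 0.001], [0.975, 0.224, -0.0], [-0.0, 0.001, -1.0]]
force: [-0.2, -0.2, 0.1]
gripper_width: 0.197
grasp_force: 0.0
```

```bash
python3 - <<'E'
from h import *
ax=np.array([-.2215,.975]); ux=np.array([.975,.2215]); r=np.array([.4797,-.2099])
p=r+ax*.128; go(p[0],p[1],.165,12.8); print(np.round(monitor.get_state()['joint_positions'],2))
for n in ("scene","wrist"):
    im,d,c=grab(n); V=pts(d,c).reshape(-1,3); V=V[~np.isnan(V[:,0])]; q=V[:,:2]-r
    A=np.c_[q@ux,q@ax,V[:,2]]*1000
    for lo,hi in ((25,60),(65,95)):
        w=A[(abs(A[:,0])<60)&(A[:,1]>lo)&(A[:,1]<hi)&(A[:,2]>60)&(A[:,2]<160)]; print(n,len(w),np.round(np.percentile(w,[2,50,98],axis=0),1).tolist() if len(w)>5 else '')
    if n=='scene': cv2.imwrite('pics/c6.png',cv2.resize(im[60:220,260:400],(525,600),interpolation=2)[:,:,::-1])
E
```

```text
pos [ 0.4507 -0.0845  0.2327] yaw 12.94 [('roll', np.float64(0.0004))] shift [-0.007  0.004  0.677] t 16.8 w 0.197 F [-0.2 -0.2  0.1]
[-0.16  0.11  0.28  2.04 -0.03  1.    0.36]
scene 283 [[-33.3, 36.3, 83.5], [23.6, 43.5, 129.9], [51.9, 45.8, 157.8]]
scene 285 [[-29.3, 75.7, 82.2], [10.4, 83.1, 120.3], [34.2, 84.9, 158.1]]
wrist 215 [[-15.8, 34.4, 87.4], [8.7, 38.7, 123.8], [50.6, 42.7, 159.4]]
wrist 1609 [[-31.0, 74.9, 84.7], [-1.5, 81.6, 109.8], [31.2, 82.4, 157.5]]
```

View pics/c6.png

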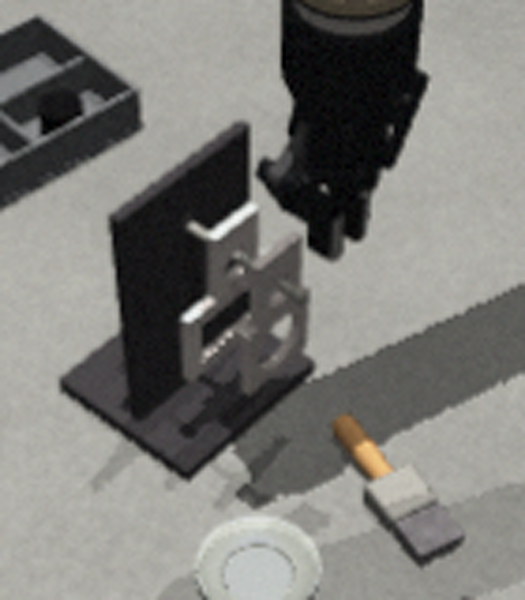

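Both frames hang freely, with the peg tip protruding at (303,293). Now I lower in front and push.

Emit:
servo_tool(rows=[{"jaw":0.75,"tx":0,"ty":0.005,"tz":0.2,"roll":0},{"jaw":0.75,"tx":0,"ty":0,"tz":0.3,"roll":0},{"jaw":0.75,"tx":0,"ty":0,"tz":0.18,"roll":0},{"jaw":0.75,"tx":0,"ty":0,"tz":0,"roll":0},{"jaw":0.75,"tx":-0.15,"ty":0,"tz":0,"roll":0},{"jaw":0.75,"tx":-0.1,"ty":0,"tz":0,"roll":0},{"jaw":0.75,"tx":-0.05,"ty":0,"tz":0,"roll":0},{"jaw":0.75,"tx":-0.05,"ty":0,"tz":0,"roll":0},{"jaw":0.75,"tx":-0.05,"ty":0,"tz":0,"roll":0},{"jaw":0.75,"tx":-0.05,"ty":0,"tz":0,"roll":0},{"jaw":0.75,"tx":-0.05,"ty":0,"tz":0,"roll":0},{"jaw":0.75,"tx":-0.05,"ty":0,"tz":0,"roll":0},{"jaw":0.75,"tx":-0.05,"ty":0,"tz":0,"roll":0},{"jaw":0.75,"tx":-0.05,"ty":0,"tz":0,"roll":0},{"jaw":0.75,"tx":-0.05,"ty":0,"tz":0,"roll":0},{"jaw":0.75,"tx":-0.05,"ty":0,"tz":0,"roll":0},{"jaw":0.75,"tx":0,"ty":0,"tz":0,"roll":0}], force=50)

```text
clock: 18.6
eef_pos: [0.4678, -0.1583, 0.1642]
tool_rot: [[-0.22, 0.975, 0.0], [0.975, 0.22, -0.001], [-0.001, 0.0, -1.0]]
force: [-0.1, 0.7, 0.1]
gripper_width: 0.255
grasp_force: 0.0
```

```bash
cat > look.py <<'E'
from h import *
ax=np.array([-.2215,.975]); ux=np.array([.975,.2215]); r=np.array([.4797,-.2099])
p=r+ax*.027; go(p[0],p[1],.165,12.8); s=monitor.get_state(); print('tcpY',(np.array(s['eef_pos'])[:2]-r)@ax*1000)
im,d,c=grab("scene"); V=pts(d,c).reshape(-1,3); V=V[~np.isnan(V[:,0])]; q=V[:,:2]-r
A=np.c_[q@ux,q@ax,V[:,2]]*1000
w=A[(abs(A[:,0])<65)&(A[:,1]>-15)&(A[:,1]<100)&(A[:,2]>86)&(A[:,2]<140)]
for l,m in (('narrow body',abs(w[:,0])<30),('wide sides',(abs(w[:,0])>36)&(abs(w[:,0])<49)),('plate',(abs(w[:,0])>54)&(abs(w[:,0])<62))):
    k=w[m]; print(l,len(k),np.round(np.percentile(k[:,1],[5,25,50,75,95]),1) if len(k)>3 else '')
t=A[(abs(A[:,0])<24)&(A[:,1]>-3)&(A[:,1]<100)&(A[:,2]>194)&(A[:,2]<202)]; print('tops',len(t),np.round(np.percentile(t[:,1],[5,50,95]),1) if len(t)>3 else '')
cv2.imwrite('pics/last.png',cv2.resize(im[60:220,260:400],(525,600),interpolation=2)[:,:,::-1])
E
python3 look.py
```

```text
pos [ 0.4678 -0.1583  0.1642] yaw 12.73 [('roll', np.float64(-0.0002))] shift [-0.26   0.002 -0.007] t 18.6 w 0.255 F [-0.1  0.7  0.1]
tcpY 52.96587661580363
narrow body 270 [-1.6 -0.  35.9 41.9 43. ]
wide sides 97 [-2.1 -0.6  2.2 33.9 35.2]
plate 31 [-2.5 -1.7 -1.4 -0.5  0.3]
tops 33 [23.6 60.3 65. ]
```

Both frames are sliding together as expected (narrow front about 42 mm, fingers at 53 mm). I'll continue.

Emit:
servo_tool(rows=[{"jaw":0.75,"tx":-0.05,"ty":0,"tz":0,"roll":0},{"jaw":0.75,"tx":-0.05,"ty":0,"tz":0,"roll":0},{"jaw":0.75,"tx":-0.05,"ty":0,"tz":0,"roll":0},{"jaw":0.75,"tx":-0.05,"ty":0,"tz":0,"roll":0},{"jaw":0.75,"tx":-0.02,"ty":0,"tz":0,"roll":0},{"jaw":0.75,"tx":-0.01,"ty":0,"tz":0,"roll":0},{"jaw":0.75,"tx":0,"ty":0,"tz":0,"roll":0},{"jaw":0.75,"tx":0,"ty":0,"tz":0,"roll":0}], force=50)

```text
clock: 19.45
eef_pos: [0.4729, -0.1798, 0.1644]
tool_rot: [[-0.221, 0.975, 0.0], [0.975, 0.221, -0.0], [-0.0, 0.0, -1.0]]
force: [0.1, 0.4, -0.7]
gripper_width: 0.247
grasp_force: 0.0
```

```bash
python3 look.py
```

```text
pos [ 0.4729 -0.1798  0.1644] yaw 12.79 [('roll', np.float64(-0.0))] shift [-0.039 -0.    -0.006] t 19.45 w 0.247 F [ 0.1  0.4 -0.7]
tcpY 30.872556864399574
narrow body 218 [-1.2  6.6 18.  20.  21.2]
wide sides 68 [-1.2 11.2 12.1 12.8 13.6]
plate 30 [-2.4 -1.4 -0.8 -0.1  0.5]
tops 29 [18.8 37.3 42.8]
```

Creep until contact force shows.

Emit:
servo_tool(rows=[{"jaw":0.75,"tx":-0.015,"ty":0,"tz":0,"roll":0},{"jaw":0.75,"tx":-0.015,"ty":0,"tz":0,"roll":0},{"jaw":0.75,"tx":0,"ty":0,"tz":0,"roll":0},{"jaw":0.75,"tx":0,"ty":0,"tz":0,"roll":0}], force=50)

```text
clock: 19.9
eef_pos: [0.4735, -0.1824, 0.1643]
tool_rot: [[-0.222, 0.975, 0.0], [0.975, 0.222, 0.0], [0.0, 0.0, -1.0]]
force: [-0.4, 1.6, 1.7]
gripper_width: 0.25
grasp_force: 0.8
```

Emit:
servo_tool(rows=[{"jaw":0.75,"tx":-0.01,"ty":0,"tz":0,"roll":0},{"jaw":0.75,"tx":0,"ty":0,"tz":0,"roll":0},{"jaw":0.75,"tx":0,"ty":0,"tz":0,"roll":0}], force=50)

```text
clock: 20.2
eef_pos: [0.4737, -0.1834, 0.1643]
tool_rot: [[-0.221, 0.975, 0.0], [0.975, 0.221, 0.0], [0.0, 0.0, -1.0]]
force: [0.7, 2.7, 1.3]
gripper_width: 0.245
grasp_force: 1.1
```

Emit:
servo_tool(rows=[{"jaw":0.75,"tx":-0.01,"ty":0,"tz":0,"roll":0},{"jaw":0.75,"tx":0,"ty":0,"tz":0,"roll":0},{"jaw":0.75,"tx":0,"ty":0,"tz":0,"roll":0}], force=50)

```text
clock: 20.5
eef_pos: [0.4739, -0.1842, 0.1643]
tool_rot: [[-0.221, 0.975, -0.0], [0.975, 0.221, 0.0], [0.0, 0.0, -1.0]]
force: [-0.6, 3.8, 2.8]
gripper_width: 0.251
grasp_force: 1.8
```

Emit:
servo_tool(rows=[{"jaw":0.75,"tx":-0.005,"ty":0,"tz":0,"roll":0},{"jaw":0.75,"tx":0,"ty":0,"tz":0,"roll":0},{"jaw":0.75,"tx":0,"ty":0,"tz":0,"roll":0}], force=50)

```text
clock: 20.8
eef_pos: [0.4739, -0.1842, 0.1643]
tool_rot: [[-0.222, 0.975, -0.0], [0.975, 0.222, 0.001], [0.001, -0.0, -1.0]]
force: [-0.8, 5.7, 3.7]
gripper_width: 0.255
grasp_force: 2.6
```

```bash
python3 look.py
```

```text
pos [ 0.4739 -0.1842  0.1643] yaw 12.81 [('roll', np.float64(0.0))] shift [ 0.006 -0.    -0.007] t 20.8 w 0.255 F [-0.8  5.7  3.7]
tcpY 26.35864339424891
narrow body 225 [-1.1  3.1 14.2 15.7 16.9]
wide sides 55 [5.1 6.8 7.2 7.9 9.3]
plate 39 [-2.3 -1.4 -0.7  0.1  1.1]
tops 28 [22.4 33.6 38.1]
```

Stopped against the backplate (wide front ≈8 mm, narrow ≈16 mm). One firmer nudge, then back off.

Emit:
servo_tool(rows=[{"jaw":0.75,"tx":-0.01,"ty":0,"tz":0,"roll":0},{"jaw":0.75,"tx":0,"ty":0,"tz":0,"roll":0},{"jaw":0.75,"tx":0,"ty":0,"tz":0,"roll":0}], force=50)

```text
clock: 21.15
eef_pos: [0.4739, -0.1842, 0.1643]
tool_rot: [[-0.222, 0.975, -0.001], [0.975, 0.222, 0.003], [0.003, -0.001, -1.0]]
force: [-0.7, 7.4, 5.2]
gripper_width: 0.246
grasp_force: 3.7
```

Emit:
servo_tool(rows=[{"jaw":0.75,"tx":0.02,"ty":0,"tz":0,"roll":0},{"jaw":0.75,"tx":0.05,"ty":0,"tz":0,"roll":0},{"jaw":0.75,"tx":0.15,"ty":0,"tz":0,"roll":0},{"jaw":0.75,"tx":0.3,"ty":0,"tz":0,"roll":0},{"jaw":0.75,"tx":0.35,"ty":0,"tz":0,"roll":0},{"jaw":0.75,"tx":0.3,"ty":0,"tz":0,"roll":0},{"jaw":0.75,"tx":0,"ty":0,"tz":-0.3,"roll":0},{"jaw":0.75,"tx":0.2,"ty":0,"tz":-0.3,"roll":0},{"jaw":0.75,"tx":0.2,"ty":0,"tz":0,"roll":0},{"jaw":0.75,"tx":0,"ty":0,"tz":0,"roll":0},{"jaw":0.75,"tx":0,"ty":0,"tz":0,"roll":0}], force=50)

```text
clock: 22.25
eef_pos: [0.4392, -0.0336, 0.224]
tool_rot: [[-0.221, 0.975, -0.0], [0.975, 0.221, -0.001], [-0.001, -0.0, -1.0]]
force: [-0.0, -0.4, 0.1]
gripper_width: 0.246
grasp_force: 0.0
```

```bash
python3 look.py; cat > cmp.py <<'E'
from h import *
ax=np.array([-.2215,.975]); ux=np.array([.975,.2215]); r=np.array([.4797,-.2099])
im,d,c=grab("wrist"); V=pts(d,c).reshape(-1,3); V=V[~np.isnan(V[:,0])]; q=V[:,:2]-r
A=np.c_[q@ux,q@ax,V[:,2]]*1000
for l,m in (('narrow tab',(abs(A[:,0])>13)&(abs(A[:,0])<21)&(A[:,2]>150)&(A[:,2]<195)),('narrow low',(abs(A[:,0])<30)&(A[:,2]>84)&(A[:,2]<140)),('wide',(abs(A[:,0])>36)&(abs(A[:,0])<48)&(A[:,2]>84)&(A[:,2]<140)),('plate',(abs(A[:,0])>27)&(abs(A[:,0])<62)&(A[:,2]>150)&(A[:,2]<215))):
    k=A[m&(A[:,1]>-14)&(A[:,1]<60)]; print(l,len(k),np.round(np.percentile(k[:,1],[5,25,50,75,95]),1) if len(k)>3 else '')
E
python3 cmp.py
```

```text
pos [ 0.4392 -0.0336  0.224 ] yaw 12.8 [('roll', np.float64(-0.0))] shift [-1.539  0.005  0.591] t 22.25 w 0.246 F [-0.  -0.4  0.1]
tcpY 180.89866660381287
narrow body 232 [-1.   3.5 13.8 15.7 17. ]
wide sides 70 [3.2 6.8 7.4 8.1 9. ]
plate 47 [-2.7 -1.5 -0.5  0.7  1.3]
tops 108 [-1.3  6.  16.1]
narrow tab 0 
narrow low 1717 [-3.5 -1.7 12.9 13.7 14.5]
wide 0 
plate 0
```

View pics/last.png

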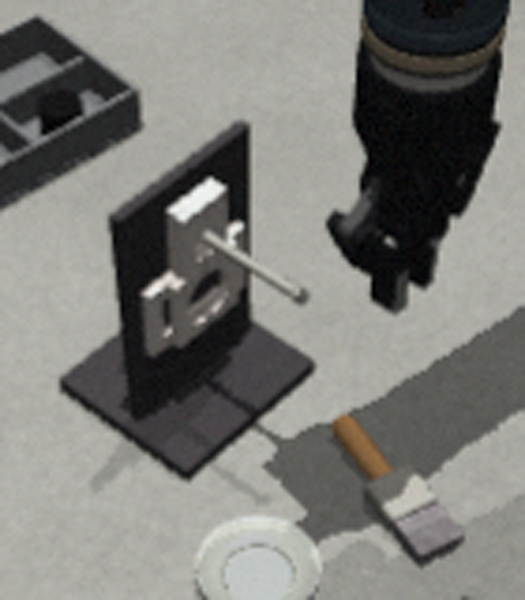

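Both frames lie flat together against the backplate around (195,270), the peg is bare out to its ball at (303,293), and the robot is clear. The stack measures about 16 mm from the backplate, which is both thicknesses. I'll hand in.

```bash
python3 -c "
from rig import job_done; print(job_done())"
```

```text
the job is handed in; nothing more can be done
None
```

The wide frame and then the narrow frame now hang on the peg, released and pushed fully home, flat against the backplate; the job was handed in at about 22 s, with none of the other things touched.

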